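# Hang the four-tube carrier in the warming block

## Task

Take the carrier that holds four tubes out of its stand and lower it gently into the four-pocket warming block, so that every tube is in its own pocket and the bar lies flat on top of the block, and let go of it. Either way round will do. Leave the carrier with three tubes in its stand.

Things in the scene. Friction and masses are not known exactly. Their poses are not given: they have to be found in the camera images.
- carrier_four: Carrier: flat aluminium bar 190 x 24 x 8 mm with four alike tubes hanging at y = -60, -20, 20, 60 mm, a handle on its middle. Origin: centre of the bar's UNDERSIDE; y along the bar, z up. Tubes 20 mm across, reach 55 mm below the underside, taper over the last 17 mm to 6 mm; blue caps 22 mm across rise to 20 mm above it. About 0.2 kg. Hangs in a fixed steel stand on the left or right, underside 70 mm above the table.
- four_grip (a point): Centre of the black grip bar of the four-tube carrier, 46 mm above its origin. The bar is 12 mm thick (along the carrier's x; pinch it from above across this), 30 mm long (along y), 20 mm high, on a 12 x 12 mm post. The carrier lifts straight up out of the stand, no catch: the stand is two end plates 168 mm apart under the bar's ends, with ears beside the bar that rise 8 mm above its underside.
- carrier_three: The other carrier, to be left in its stand on the other side: same bar, handle and stand, but three tubes, at y = -40, 0 and 40 mm. Origin: centre of the bar's underside; y along the bar, z up.
- warmer: Fixed aluminium block 52 (x) x 176 (y) x 70 mm high, with four square pockets 34 x 34 mm, 60 mm deep, open at the top, at y = -60, -20, 20, 60 mm; 6 mm walls between. A white control box 30 mm deep, 35 mm high, lies along its -x side. Origin: centre of the block's underside (without control box); y along the row, z up. A seated carrier rests with its bar's underside on the block's top, middle over middle.
Things that resemble listed ones, but are neither listed nor needed, are in the scene too. Leave any pink or red look-alike of the carrier_four alone. Leave any green look-alike of the warmer alone.

How it is judged (in metres and radians):
At the end, for the whole second after the job is handed in: The four-tube carrier hangs at rest in the warming block: its middle within 12 mm of the block's middle along and across the row, its bar along the row within 10 degrees (either way round), its underside within 6 mm of the block's top and level within 6 degrees (x of carrier_four in the frame of warmer between -0.012 and 0.012 m and y of carrier_four in the frame of warmer between -0.012 and 0.012 m and z of carrier_four in the frame of warmer between 0.064 and 0.076 m and angle between the y axis of carrier_four and the y axis of warmer, either way round below 0.175 rad and angle between carrier_four's own z axis and vertical below 0.1 rad and linear speed of carrier_four below 0.02 m/s); the robot touches nothing.
It fails at once if the three-tube carrier was moved by more than 30 mm (distance of carrier_three from where it was at the start of the episode above 0.03 m).
It fails at once if the four-tube carrier was dropped or rammed into the block: faster than 0.6 m/s with its tubes below the block's top (horizontal distance between carrier_four and warmer below 0.05 m and z of carrier_four in the frame of warmer below 0.12 m and linear speed of carrier_four above 0.6 m/s).
It also fails if it takes over 38 s, if anything falls off the work surface, if the arm or the gripper's body presses on something with over 40 N, if the wrist force passes 120 N, or if a joint passes its speed limit or range.

## Robot

A 6-joint arm with a two-finger parallel gripper is mounted at the origin on the work surface. World frame = base frame: x ahead of the robot, y to its left, z up, the work surface at z = 0. Lengths are in mm, angles in rad, forces in N, time in s.
With the tool pointing down it reaches from about 425 to 950 mm from the base axis. Payload 14.7 kg.
Tool frame: the origin (TCP) lies midway between the tips of the shut fingers; the grasp point (between the pads) lies 19 mm behind it; z points along the fingers, y is the direction in which the jaws open and shut (so a half turn about z gives the same grasp; the last joint's range is limited). The gripper opens to 85 mm and grips with 20 to 120 N. Pads are 22 mm wide; open, the fingers measure 114 mm over their backs; the gripper's body (76 mm by 85 mm) begins 54 mm behind the grasp point. The pads swing forward as they close: fully open they stand 13 mm farther back than shut.
Start: joints at [1.291, 0.48, 1.596, -0, 1.065, -0.047], TCP at [149.932, 632.465, 231.297] pointing down, gripper open.
Joint ranges: [-2.75, 2.75], [-0.82, 2.05], [0.23, 2.67], [-1.56, 4.7], [0.09, 2.69], [-2.92, 2.92]. Speed limits (rad/s): [1.89, 1.89, 2.39, 3.01, 3.01, 3.01].

## Interface

Orientations are given as a rotation vector (axis times angle).
In Python, from plant import arm gives the robot as it stands.
- The arm moves only by the tool move_arm, never from a script. Its argument "deltas" is text: rows parted by semicolons, each of 5 numbers parted by spaces: the opening, from 0 (shut) to 1 (fully open), then the shift along the tool's x, y, z in mm, then the turn about the tool's z in rad. A call has 1 to 20 rows; each row is the pose to reach, as a shift and turn from the pose commanded when the call began, along the tool's axes at that moment; what a row does not reach only later rows make up. A row lasts 1/8 s, in which the tool goes at most 62.5 mm and 10.7 degrees, less where a joint would pass 70% of its speed; a pose out of reach is approached as far as the arm can. A call with a gripper value outside its range is refused whole. The fingers move at their own pace and stop on an object; "squeeze" is the grip in N (left out, the last holds). Time passes only in rows, so rows that repeat a pose let the fingers close. It gives the time, the measured TCP pose, the force and the opening at its end, in the units of the state.
- arm.sense(): the state, without advancing time (a new reading comes with each control period).
- arm.camera(name): name is "side" or "top"; returns a dict with "img" (480x640x3 uint8, red, green, blue), "mtx" (3x3 intrinsics, pixels), "world_from_camera" (4x4, takes a point from camera to world coordinates). Camera axes: x right, y up, looking along -z (the intrinsics and any distortion apply to the point x, -y, -z); pixel columns grow to the right and rows downward; lengths in mm; the calibration is good to about 2 mm. A picture is of the moment at which its call begins. There is no depth.
- arm.close_job(): hands the job in, once; it reports no verdict.
The state is a dict: "time_s": time; "qpos": joint angles; "qd": joint speeds; "tau": joint torques, N m; "tool_pos": TCP position; "tcp_rot": TCP orientation; "ft_force": force on the tool from outside, world axes, zero at the start; "moment": the same for the moment, N m; "opening": opening from 0.0 (shut) to 1.0 (fully open).
Only numpy, scipy, OpenCV 4.12 (cv2) and the standard library are available. Lean on these libraries where they do the work, as an engineer would, in place of code of your own. Each camera call takes 0.05 s, during which the arm holds its last target. There are 200 camera calls.

## Working session

There is one attempt and no reset: what is moved stays moved. The work goes in short steps, Python scripts to look and compute and a tool call to move; the robot and the scene stay as the last step left them, time stands still between calls to the robot, and variables do not carry over. Pictures are saved under pics/ and viewed, about 8 in all and at most 12, crops included, and the job is handed in when it is done.

Besides the shell and the picture viewer there is one more tool, called after "Emit:" by a JSON object that holds its "name" and its "arguments". move_arm: Moves the arm, as the interface text tells. Its arguments: {"type":"object","properties":{"deltas":{"type":"string"},"squeeze":{"type":"number"}},"required":["deltas"]}

```bash
mkdir -p pics; cat > h.py <<'E'
import cv2,numpy as np,pickle
from plant import arm
def snap(n,tag):
    c=arm.camera(n); pickle.dump(c,open(f'{tag}.pkl','wb')); cv2.imwrite(f'pics/{tag}.png',c['img'][:,:,::-1]); return c
def load(t): return pickle.load(open(f'{t}.pkl','rb'))
def ray(c,u,v):
    T=np.array(c['world_from_camera']); d=np.linalg.inv(c['mtx'])@[u,v,1]; return T[:3,3],T[:3,:3]@(d*[1,-1,-1])
def onz(c,u,v,z):
    o,d=ray(c,u,v); return o+d*(z-o[2])/d[2]
def proj(c,p):
    T=np.array(c['world_from_camera']); q=T[:3,:3].T@(np.array(p)-T[:3,3]); q=c['mtx']@(q*[1,-1,-1]); return q[:2]/q[2]
def tri(c1,a,c2,b):
    o1,d1=ray(c1,*a);o2,d2=ray(c2,*b); s=np.linalg.lstsq(np.c_[d1,-d2],o2-o1,rcond=None)[0]
    p,q=o1+d1*s[0],o2+d2*s[1]; return (p+q)/2,np.linalg.norm(p-q)
E
python3 - <<'E'
from h import *
np.set_printoptions(precision=3,suppress=True)
for n in('top','side'):
    c=snap(n,n+'0'); print(n,c.keys(),c['mtx'],c['world_from_camera'])
print(arm.sense())
E
```

```text
top dict_keys(['img', 'mtx', 'world_from_camera']) [[546.198   0.    323.806]
 [  0.    546.198 240.161]
 [  0.      0.      1.   ]] [[   0.024    0.988   -0.152  270.961]
 [  -1.       0.025    0.004   72.274]
 [   0.008    0.152    0.988 1429.758]
 [   0.       0.       0.       1.   ]]
side dict_keys(['img', 'mtx', 'world_from_camera']) [[497.697   0.    320.006]
 [  0.    497.697 240.756]
 [  0.      0.      1.   ]] [[   0.8      0.452   -0.395  -26.204]
 [  -0.601    0.598   -0.53  -580.141]
 [  -0.003    0.661    0.75  1011.924]
 [   0.       0.       0.       1.   ]]
{'time_s': 0.1, 'qpos': array([ 1.291,  0.481,  1.597,  0.   ,  1.065, -0.047]), 'qd': array([-0.002, -0.001, -0.002, -0.001, -0.002,  0.001]), 'tau': array([ -0.   , -95.225, -43.104,  -0.   ,   0.005,   0.   ]), 'tool_pos': array([149.831, 632.12 , 230.725]), 'tcp_rot': array([-0.365, -3.12 ,  0.002]), 'ft_force': array([-0.188,  0.01 , -0.283]), 'moment': array([0.009, 0.03 , 0.027]), 'opening': 1.0002021043079807}
```

View pics/top0.png

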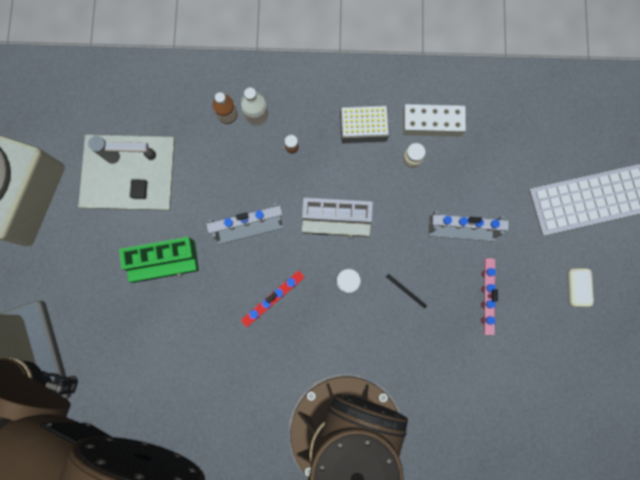

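View pics/side0.png

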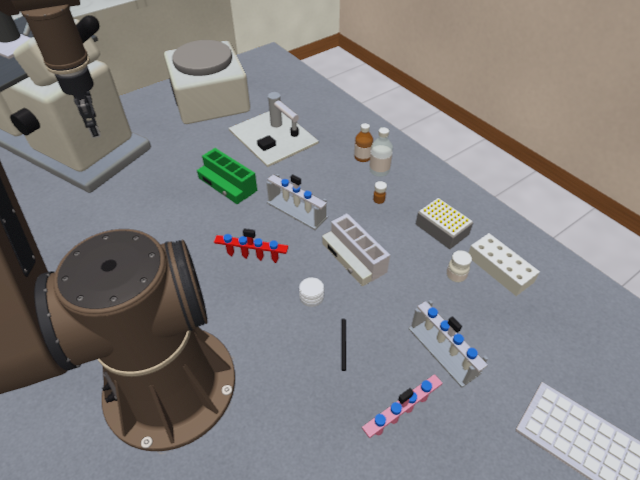

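The four-tube carrier is on the right: about (470,221) in top and (450,335) in side. The three-tube one is on the left at (245,220), and the grey warmer is at (337,215) in top and (355,248) in side. Next I segment the details.

```bash
python3 - <<'E'
from h import *
np.set_printoptions(precision=1,suppress=True)
B={'top0':[(425,200,515,245),(295,190,380,240)],'side0':[(405,295,490,385),(315,210,392,285)]}
for t,bs in B.items():
    c=load(t);im=c['img'];hsv=cv2.cvtColor(im,cv2.COLOR_RGB2HSV)
    x0,y0,x1,y1=bs[0];h=hsv[y0:y1,x0:x1]
    for nm,m in(('cap',cv2.inRange(h,(100,130,60),(130,255,255))),('grip',cv2.inRange(h,(0,0,0),(180,255,50)))):
        n,l,s,ce=cv2.connectedComponentsWithStats(m)
        for i in range(1,n):
            if s[i,4]>5: print(t,nm,s[i],ce[i]+[x0,y0])
tiles=[]
for t,bs in B.items():
    im=load(t)['img'][:,:,::-1]
    tiles.append(np.vstack([cv2.copyMakeBorder(a:=cv2.resize(im[y0:y1,x0:x1],None,fx=4,fy=4,interpolation=cv2.INTER_CUBIC),0,max(0,0),0,380-a.shape[1],cv2.BORDER_CONSTANT) if 4*(x1-x0)<=380 else 0 for x0,y0,x1,y1 in [(b[0],b[1],min(b[2],b[0]+95),min(b[3],b[1]+75)) for b in bs]]))
H=max(a.shape[0] for a in tiles)
cv2.imwrite('pics/crop0.png',np.hstack([cv2.copyMakeBorder(a,0,H-a.shape[0],0,0,cv2.BORDER_CONSTANT) for a in tiles]))
E
```

```text
top0 cap [19 16  8  8 49] [447.3 219.4]
top0 cap [35 17  9  9 56] [463.6 220.8]
top0 cap [66 19  9  9 52] [495.1 223.4]
top0 cap [51 20  8  7 36] [479.5 223.2]
top0 grip [45 18 10  4 26] [473.6 219.7]
side0 cap [23 12 10 11 80] [432.3 312.2]
side0 cap [35 25 10 11 72] [444.5 325.5]
side0 cap [48 39 11 11 89] [457.9 338.7]
side0 cap [62 53 11 11 92] [471.7 352.8]
side0 cap [17 85  9  5 34] [425.8 382.5]
side0 grip [ 43  23  13  14 105] [454.1 324.3]
```

View pics/crop0.png

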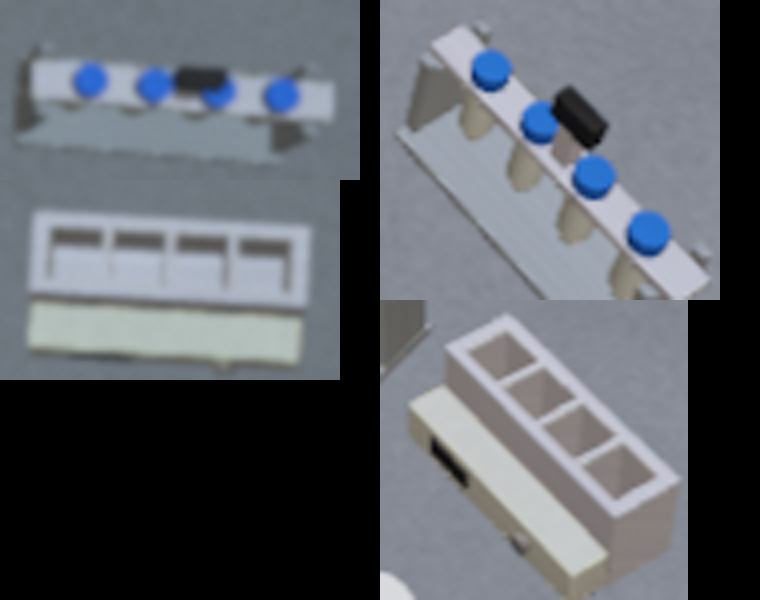

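```bash
python3 - <<'E'
from h import *
np.set_printoptions(precision=1,suppress=True)
t,s=load('top0'),load('side0')
def rep(nm,A,B):
    P=[]
    for a,b in zip(A,B):
        p,e=tri(t,a,s,b); P.append(p); print(nm,p,'gap',round(e,1))
    return np.array(P)
W=rep('warm',[(303.25,198),(373,201.5),(372,221.3),(302,219.5)],[(347,213.75),(390,255),(374.25,264),(331.5,221.75)])
C=rep('cap',[(447.3,219.4),(463.6,220.8),(495.1,223.4)],[(432.3,312.2),(444.5,325.5),(471.7,352.8)])
Bc=rep('bar',[(433.25,215),(508.5,220.75),(508,230.25),(433,223.75)],[(425.5,301.25),(487.5,363.75),(481.25,369.5),(418,305.5)])
G=rep('grip',[(475,219.5)],[(454.1,324.3)])
ang=lambda v:np.degrees(np.arctan2(-v[0],v[1]))
print('W mid',W.mean(0),'yaw',ang(W[0]-W[1]),ang(W[3]-W[2]),'len',np.linalg.norm(W[0]-W[1]),np.linalg.norm(W[0]-W[3]))
print('bar mid',Bc.mean(0),'yaw',ang(Bc[0]-Bc[1]),ang(Bc[3]-Bc[2]), 'cap',ang(C[0]-C[2]),'capmid',(C[0]+C[2])/2)
Wz=np.array([onz(t,*p,70) for p in [(303.25,198),(373,201.5),(372,221.3),(302,219.5)]]);print('top-only W',Wz.mean(0),ang(Wz[0]-Wz[1]),ang(Wz[3]-Wz[2]))
Wz=np.array([onz(s,*p,70) for p in [(347,213.75),(390,255),(374.25,264),(331.5,221.75)]]);print('side-only W',Wz.mean(0),ang(Wz[0]-Wz[1]),ang(Wz[3]-Wz[2]))
for c,L in((t,[(447.3,219.4),(495.1,223.4)]),(s,[(432.3,312.2),(471.7,352.8)])):
    Q=np.array([onz(c,*p,88) for p in L]);print('caps on z=88',Q.mean(0),ang(Q[0]-Q[1]),np.linalg.norm(Q[0]-Q[1]))
for c,p in((t,(475,219.5)),(s,(454.1,324.3))):print('grip z116',onz(c,*p,116))
from scipy.spatial.transform import Rotation as R
print(R.from_rotvec(arm.sense()['tcp_rot']).as_matrix())
E
```

```text
warm [588.  122.2  65. ] gap 1.2
warm [581.7 -55.4  68.6] gap 3.4
warm [530.7 -53.8  69.6] gap 1.9
warm [533.3 122.5  67.9] gap 3.0
cap [ 537.2 -241.4   81.7] gap 4.0
cap [ 534.1 -281.9   82.1] gap 5.3
cap [ 530.1 -361.6   82.2] gap 3.6
bar [ 549.8 -208.2   74.1] gap 2.4
bar [ 538.8 -397.    78.6] gap 2.9
bar [ 516.4 -396.7   78.6] gap 1.9
bar [ 526.9 -207.    76.1] gap 2.3
grip [ 532.3 -302.   114.2] gap 3.8
W mid [558.4  33.9  67.8] yaw -2.033278323115 -0.8452435739067798 len 177.74534018198287 54.729436948334666
bar mid [ 533.  -302.2   76.8] yaw -3.339287677893329 -3.177550052922283 cap -3.3594859323979844 capmid [ 533.7 -301.5   82. ]
top-only W [558.3  33.6  70. ] -1.4581330389099403 -0.034370153605405254
side-only W [556.6  32.5  70. ] -1.655909490125776 -1.2903945615930905
caps on z=88 [ 534.1 -301.    88. ] -3.4086242488638843 119.94983207285769
caps on z=88 [ 528.2 -302.5   88. ] -3.116523597562827 119.40902689702982
grip z116 [ 533.6 -302.7  116. ]
grip z116 [ 529.3 -301.7  116. ]
[[-1.   0.2 -0. ]
 [ 0.2  1.  -0. ]
 [ 0.  -0.  -1. ]]
```

```bash
cat > plan.py <<'E'
from h import *
from scipy.spatial.transform import Rotation as R
np.set_printoptions(precision=1,suppress=True)
s=arm.sense(); M=R.from_rotvec(s['tcp_rot']).as_matrix(); p=s['tool_pos']
def rel(x,y,z): return M.T@(np.array([x,y,z])-p)
def turn(deg): # wanted world angle of tool y, deg
    a=np.arctan2(M[1,1],M[0,1])-np.radians(deg); return (a+np.pi/2)%np.pi-np.pi/2
def info(): print('t',s['time_s'],p,'yang',np.degrees(np.arctan2(M[1,1],M[0,1])),'F',s['ft_force'],s['moment'],'open',s['opening'],'q',s['qpos'])
E
python3 - <<'E'
from plan import *
info();print(rel(500,200,231),rel(532.5,-302,231),turn(-3.3))
E
```

```text
t 0.1 [149.8 632.1 230.7] yang 76.66198024434208 F [-0.2  0.  -0.3] [0. 0. 0.] open 1.0002021043079807 q [ 1.3  0.5  1.6  0.   1.1 -0. ]
[-440.4 -339.7    0.1] [-587.8 -820.6    0.6] 1.395599831678429
```

Emit:
{"name": "move_arm", "arguments": {"deltas": "1 -44 -34 0 0.07; 1 -88 -68 0 0.14; 1 -132 -102 0 0.21; 1 -176 -136 0 0.28; 1 -220 -170 0 0.35; 1 -264 -204 0 0.42; 1 -308 -238 0 0.5; 1 -352 -272 0 0.58; 1 -396 -306 0 0.66; 1 -440 -340 0 0.74; 1 -456 -392 0 0.82; 1 -473 -445 0 0.9; 1 -489 -498 0 0.98; 1 -506 -551 0 1.06; 1 -522 -605 0 1.14; 1 -538 -659 0 1.22; 1 -555 -713 0 1.3; 1 -571 -767 0 1.36; 1 -588 -821 0 1.396; 1 -588 -821 0 1.396"}}

```text
time_s: 2.6
tool_pos: [532.5, -305.7, 230.7]
tcp_rot: [2.289, 2.151, -0.001]
ft_force: [0.2, 0.3, -0.6]
opening: 1.002
```

```bash
python3 - <<'E'
from plan import *
info();print(rel(532.5,-302,99),turn(-3.3)); snap('top','top1')
E
```

```text
t 2.6 [ 532.5 -305.7  230.7] yang -3.551763567598949 F [ 0.2  0.3 -0.6] [-0. -0. -0.] open 1.001871160041005 q [-0.6  0.4  1.7 -0.   1.  -0.5]
[  3.8  -0.2 131.7] -0.004394103191168952
```

Emit:
{"name": "move_arm", "arguments": {"deltas": "1 0 0 30 0; 1 0 0 60 0; 1 0 0 85 0; 1 0 0 105 0; 1 0 0 120 0; 1 0 0 132 0; 1 0 0 132 0; 1 0 0 132 0"}}

```text
time_s: 3.65
tool_pos: [533.0, -302.2, 99.9]
tcp_rot: [2.284, 2.156, 0.0]
ft_force: [-0.2, -0.5, 0.6]
opening: 1.0
```

```bash
python3 - <<'E'
from plan import *
info();t=snap('top','top2');s2=snap('side','side2')
a=cv2.resize(t['img'][190:260,420:520],None,fx=4,fy=4);b=cv2.resize(s2['img'][275:375,405:500],None,fx=4,fy=4)
a=cv2.copyMakeBorder(a,0,120,0,0,cv2.BORDER_CONSTANT)
cv2.imwrite('pics/crop2.png',np.hstack([a,b])[:,:,::-1])
E
```

```text
t 3.65 [ 533.  -302.2   99.9] yang -3.318606151886091 F [-0.2 -0.5  0.6] [-0.  0. -0.] open 1.0001310346057226 q [-0.6  0.6  1.8 -0.   0.8 -0.5]
```

View pics/crop2.png

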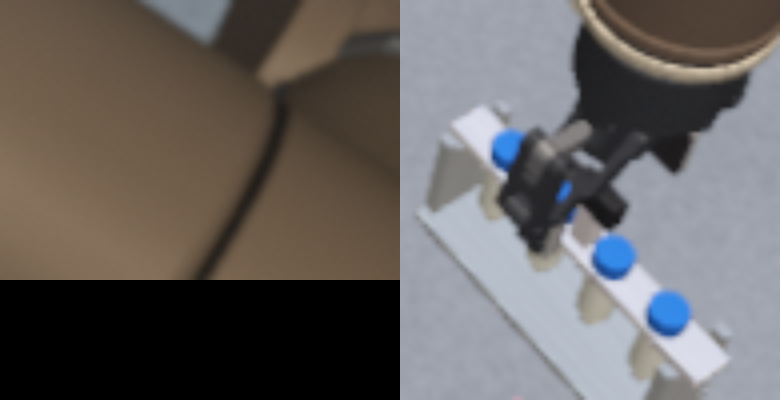

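The open fingers straddle the black grip, with the near finger at about (540,200) in the crop. The top view is blocked by the arm. Closing now.

Emit:
{"name": "move_arm", "arguments": {"deltas": "0 0 0 0 0; 0 0 0 0 0; 0 0 0 0 0; 0 0 0 0 0; 0 0 0 0 0; 0 0 0 0 0; 0 0 0 0 0; 0 0 0 0 0", "squeeze": 60}}

```text
time_s: 4.75
tool_pos: [532.7, -302.0, 99.3]
tcp_rot: [2.285, 2.156, 0.0]
ft_force: [-0.2, 0.0, 2.3]
opening: 0.126
```

```bash
python3 - <<'E'
from plan import *
info()
E
```

```text
t 4.75 [ 532.7 -302.    99.3] yang -3.3234702496437687 F [-0.2  0.   2.3] [ 0.1 -0.1 -0. ] open 0.12615620992512394 q [-0.6  0.6  1.8  0.   0.8 -0.5]
```

Emit:
{"name": "move_arm", "arguments": {"deltas": "0 0 0 -5 0; 0 0 0 -12 0; 0 0 0 -25 0; 0 0 0 -40 0; 0 0 0 -60 0; 0 0 0 -80 0; 0 0 0 -95 0; 0 0 0 -105 0; 0 0 0 -110 0; 0 0 0 -110 0; 0 0 0 -110 0"}}

```text
time_s: 6.12
tool_pos: [532.4, -301.9, 208.7]
tcp_rot: [-2.284, -2.155, 0.0]
ft_force: [0.4, -0.0, -2.3]
opening: 0.131
```

```bash
python3 - <<'E'
from plan import *
info();print(rel(558,33.5,209.5),turn(-1.5));s2=snap('side','side3')
cv2.imwrite('pics/crop3.png',cv2.resize(s2['img'][200:400,390:540],None,fx=3,fy=3)[:,:,::-1])
E
```

```text
t 6.125 [ 532.4 -301.9  208.7] yang -3.3225538152165828 F [ 0.4 -0.  -2.3] [-0.   0.  -0.1] open 0.13071086279519512 q [-0.6  0.5  1.7 -0.   1.  -0.5]
[336.3   6.1  -0.7] -0.03180956487031361
```

View pics/crop3.png

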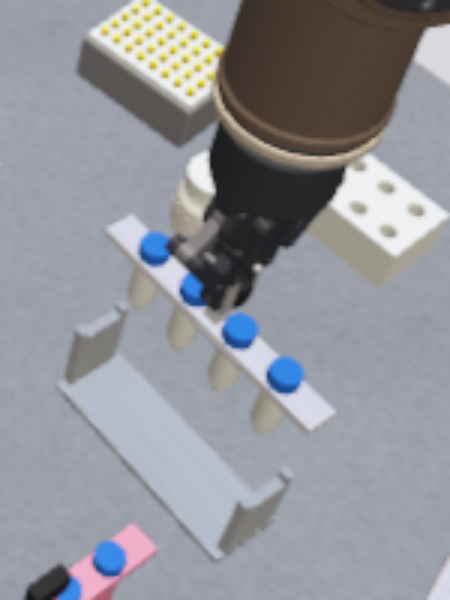

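The carrier is out of the stand, level and held at its middle. Moving it over the block.

Emit:
{"name": "move_arm", "arguments": {"deltas": "0 8 0 0 0; 0 24 0 0 0; 0 50 1 0 0; 0 80 2 0 -0.01; 0 112 2 0 -0.01; 0 144 3 0 -0.01; 0 176 3 0 -0.02; 0 208 4 0 -0.02; 0 240 4 0 -0.02; 0 270 5 0 -0.03; 0 296 5 0 -0.032; 0 316 6 0 -0.032; 0 329 6 0 -0.032; 0 336 6 0 -0.032; 0 336 6 0 -0.032; 0 336 6 0 -0.032; 0 336 6 0 -0.032; 0 336 6 0 -0.032"}}

```text
time_s: 8.43
tool_pos: [558.1, 32.7, 209.3]
tcp_rot: [2.251, 2.192, -0.0]
ft_force: [0.8, 0.8, -1.9]
opening: 0.128
```

```bash
python3 - <<'E'
from plan import *
info();s2=snap('side','side4')
h=cv2.cvtColor(s2['img'],cv2.COLOR_RGB2HSV);m=cv2.inRange(h,(100,130,60),(130,255,255))
n,l,st,ce=cv2.connectedComponentsWithStats(m[:300])
z=p[2]-99.3+85
for i in range(1,n):
    if st[i,4]>15: print(st[i,:5],ce[i],onz(s2,*ce[i],z))
cv2.imwrite('pics/crop4.png',cv2.resize(s2['img'][130:290,290:420],None,fx=3.6,fy=3.6)[:,:,::-1])
E
```

```text
t 8.425 [558.1  32.7 209.3] yang -1.5210796126527741 F [ 0.8  0.8 -1.9] [ 0.  0. -0.] open 0.12813459622001666 q [ 0.   0.4  1.8 -0.   0.9  0. ]
[282 179   7   8  44] [284.7 182.3] [449.4 201.4 195. ]
[344 184   8   9  53] [347.1 188.5] [556.8  92.1 195. ]
[293 187   7   6  26] [296.1 189.7] [456.5 163.  195. ]
[304 191   7   8  46] [307.2 194.4] [468.2 133.4 195. ]
[354 194   5   9  30] [355.9 198.7] [551.3  52.2 195. ]
[364 203   9  10  65] [368.1 207.3] [555.5  12.7 195. ]
[375 213   9  10  68] [379.3 217.4] [554.5 -27.6 195. ]
[224 234   8   9  54] [227.2 237.7] [246.3 127.6 195. ]
[239 236   8   9  57] [242.5 239.9] [270.1 101.8 195. ]
[254 238   8   9  53] [257.8 242.1] [293.4  76.1 195. ]
[270 241   8   8  52] [273.1 244.4] [316.3  50.2 195. ]
```

View pics/crop4.png

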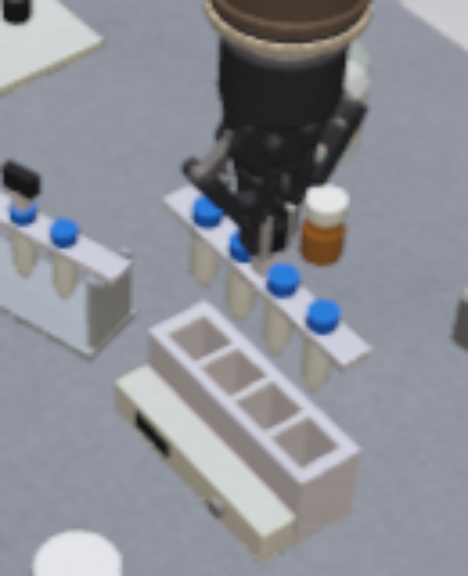

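The carrier is level over the block. The caps' middle (555.7, 32.3) matches the block's middle in the same camera (556.6, 32.5). Lowering part-way, then checking.

Emit:
{"name": "move_arm", "arguments": {"deltas": "0 0 0 5 0; 0 0 0 15 0; 0 0 0 28 0; 0 0 0 40 0; 0 0 0 48 0; 0 0 0 53 0; 0 0 0 58 0; 0 0 0 63 0; 0 0 0 67 0; 0 0 0 67 0"}}

```text
time_s: 9.72
tool_pos: [558.0, 33.0, 142.1]
tcp_rot: [-2.25, -2.192, 0.001]
ft_force: [0.5, 1.2, -2.3]
opening: 0.127
```

```bash
python3 - <<'E'
from plan import *
info();s2=snap('side','side5')
cv2.imwrite('pics/crop5.png',cv2.resize(s2['img'][150:290,300:420],None,fx=4,fy=4,interpolation=cv2.INTER_CUBIC)[:,:,::-1])
E
```

```text
t 9.725 [558.   33.  142.1] yang -1.4887052926638065 F [ 0.5  1.2 -2.3] [-0. -0. -0.] open 0.1272175174352307 q [ 0.   0.5  1.9 -0.   0.8  0. ]
```

View pics/crop5.png

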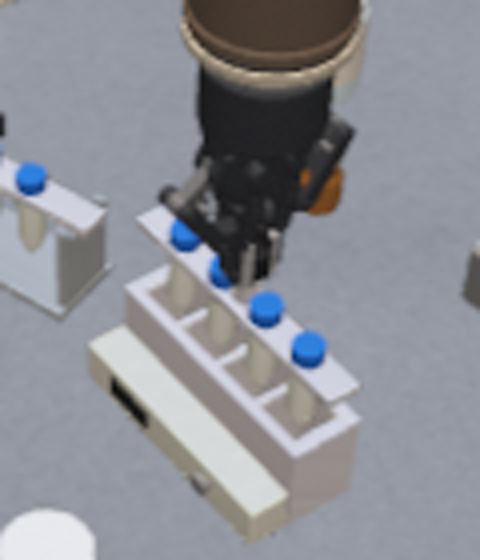

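Each tube has entered its own pocket and the force is unchanged (-2.3 N). Lowering the last 43 mm slowly.

Emit:
{"name": "move_arm", "arguments": {"deltas": "0 0 0 6 0; 0 0 0 12 0; 0 0 0 18 0; 0 0 0 24 0; 0 0 0 30 0; 0 0 0 34 0; 0 0 0 37 0; 0 0 0 39 0; 0 0 0 41 0; 0 0 0 42 0; 0 0 0 42.5 0; 0 0 0 42.5 0"}}

```text
time_s: 11.28
tool_pos: [558.2, 33.0, 99.8]
tcp_rot: [2.25, 2.192, 0.0]
ft_force: [-0.8, 0.3, -2.1]
opening: 0.13
```

Emit:
{"name": "move_arm", "arguments": {"deltas": "0 0 0 0.5 0; 0 0 0 0.8 0; 0 0 0 1.2 0; 0 0 0 1.2 0; 0 0 0 1.2 0"}}

```text
time_s: 11.9
tool_pos: [558.2, 33.1, 99.3]
tcp_rot: [2.25, 2.192, 0.001]
ft_force: [-4.1, -0.9, 12.2]
opening: 0.129
```

It is seated, with the block pushing back at 12 N. Releasing, then lifting clear.

Emit:
{"name": "move_arm", "arguments": {"deltas": "0.2 0 0 0 0; 0.3 0 0 0 0; 0.5 0 0 0 0; 0.7 0 0 0 0; 0.8 0 0 0 0; 0.8 0 0 0 0; 0.8 0 0 0 0; 0.8 0 0 -5 0; 0.8 0 0 -15 0; 0.8 0 0 -35 0; 0.8 0 0 -60 0; 0.8 0 0 -90 0; 0.8 0 0 -120 0; 0.8 0 0 -145 0; 0.8 0 0 -160 0; 0.8 0 0 -160 0; 0.8 0 0 -160 0"}}

```text
time_s: 14.02
tool_pos: [557.6, 33.0, 257.8]
tcp_rot: [-2.25, -2.192, 0.001]
ft_force: [-0.6, 0.3, -0.1]
opening: 0.798
```

```bash
python3 - <<'E'
from plan import *
info();s2=snap('side','side6')
h=cv2.cvtColor(s2['img'],cv2.COLOR_RGB2HSV);m=cv2.inRange(h,(100,130,60),(130,255,255));m[:,:320]=0;m[300:]=0
n,l,st,ce=cv2.connectedComponentsWithStats(m)
for i in range(1,n):
    if st[i,4]>15: print(st[i,:5],onz(s2,*ce[i],85))
for t in('side0','side6'):
    c=load(t);h=cv2.cvtColor(c['img'],cv2.COLOR_RGB2HSV)[170:205,275:315];print(t,cv2.connectedComponentsWithStats(cv2.inRange(h,(100,130,60),(130,255,255)))[3][1:])
cv2.imwrite('pics/crop6.png',cv2.resize(s2['img'][150:290,260:420],None,fx=4,fy=4,interpolation=cv2.INTER_CUBIC)[:,:,::-1])
E
```

```text
t 14.025 [557.6  33.  257.8] yang -1.4939134562050262 F [-0.6  0.3 -0.1] [ 0.  0. -0.] open 0.7983071867031787 q [0.  0.3 1.8 0.  1.  0. ]
[342 217   8   8  48] [557.   92.4  85. ]
[352 225   6   9  38] [554.8  53.9  85. ]
[362 235   7   9  53] [555.3  12.9  85. ]
[372 245   8   9  55] [554.4 -27.   85. ]
side0 [[ 9.7 12.3]
 [21.1 19.6]
 [32.3 24.4]]
side6 [[ 9.7 12.3]
 [21.1 19.6]
 [32.2 24.4]]
```

View pics/crop6.png

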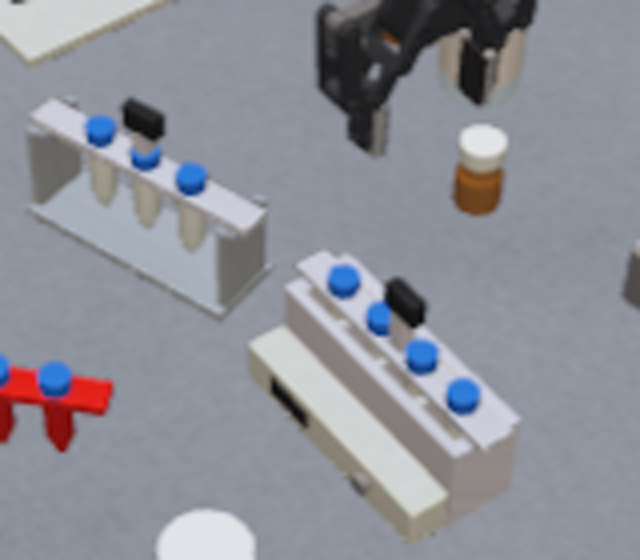

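It is released and seated, and carrier_three's caps have moved no more than 0.1 px. The bar looks a bit toward +x in this view, so I'll move the arm aside and check from the top.

Emit:
{"name": "move_arm", "arguments": {"deltas": "0.8 -20 0 0 0; 0.8 -60 0 0 0; 0.8 -100 0 0 0; 0.8 -140 0 0 0; 0.8 -180 0 0 0; 0.8 -220 0 0 0; 0.8 -260 0 0 0; 0.8 -290 0 0 0; 0.8 -300 0 0 0; 0.8 -300 0 0 0; 0.8 -300 0 0 0"}}

```text
time_s: 15.45
tool_pos: [550.2, -266.0, 258.4]
tcp_rot: [-2.249, -2.192, -0.0]
ft_force: [0.0, 1.0, 0.3]
opening: 0.799
```

```bash
python3 - <<'E'
from plan import *
info();t=snap('top','top7');s2=snap('side','side7')
for n,c in(('top',t),('side',s2)):
    h=cv2.cvtColor(c['img'],cv2.COLOR_RGB2HSV);m=cv2.inRange(h,(100,130,60),(130,255,255))
    b=(295,185,385,245) if n=='top' else (335,205,395,262)
    k=np.zeros_like(m);k[b[1]:b[3],b[0]:b[2]]=m[b[1]:b[3],b[0]:b[2]]
    ct=cv2.connectedComponentsWithStats(k)
    print(n,[(ce,onz(c,*ce,88)) for ce,st in zip(ct[3][1:],ct[2][1:]) if st[4]>15])
a=cv2.resize(t['img'][185:245,290:385],None,fx=4,fy=4,interpolation=cv2.INTER_CUBIC);b=cv2.resize(s2['img'][205:285,315:400],None,fx=4,fy=4,interpolation=cv2.INTER_CUBIC)
a=cv2.copyMakeBorder(a,0,80,0,0,cv2.BORDER_CONSTANT)
cv2.imwrite('pics/crop7.png',np.hstack([a,b])[:,:,::-1])
E
```

```text
t 15.45 [ 550.2 -266.   258.4] yang -1.4611191679152602 F [0.  1.  0.3] [-0. -0.  0.] open 0.7994991901428378 q [-0.5  0.4  1.7  0.   1.1 -0.5]
top [(array([313.9, 206.6]), array([561.7,  93.7,  88. ])), (array([329.8, 207.5]), array([560.5,  53.7,  88. ])), (array([346. , 208.4]), array([559.2,  13.1,  88. ])), (array([361.8, 209.2]), array([558.1, -26.6,  88. ]))]
side [(array([345.4, 220. ]), array([555.1,  90.3,  88. ])), (array([354.4, 229.1]), array([553.3,  52. ,  88. ])), (array([364.9, 238.7]), array([553.4,  11. ,  88. ])), (array([375.3, 248.6]), array([552.5, -28.8,  88. ]))]
```

View pics/crop7.png

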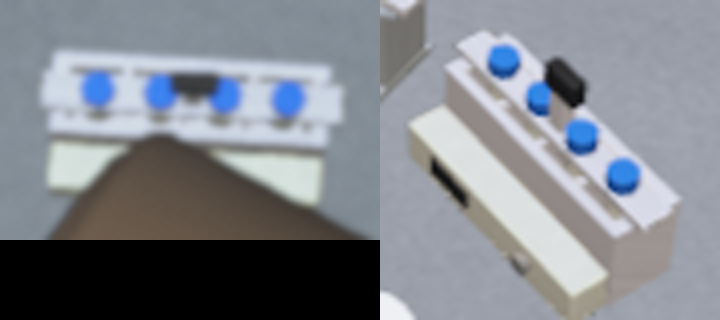

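From the top the bar is centred over the block: its offset is about 2 mm, and both views agree that it lies flat. Handing in.

```bash
python3 -c "
from plant import arm
print(arm.close_job())"
```

```text
the job is handed in; nothing more can be done
None
```

I lifted the four-tube carrier out of the right-hand stand and lowered it into the grey warming block. It touched down with about 12 N. I then let go, moved the arm clear and handed the job in at about 15.5 s.

**Last checks:**
- **Position:** the carrier's middle is about 2 mm from the block's middle in the top view, and about 3 mm in the side view. Each tube is in its own pocket, and the bar looks flat and in line with the row, within about 1°.
- **Other carrier:** the three-tube carrier's caps shifted no more than 0.1 px. The gripper is empty and touching nothing.

**Disagreements:** with heights taken from the text, the two cameras differed by up to 6 mm in x on the cap positions. I therefore judged centring by comparing carrier and block within the same camera. Heights measured from the two views came out about 2 mm below the text's values for the block top and the black grip. The final flatness and height were judged by eye and by the contact height (TCP 99.3 mm, the same as in the stand), not triangulated again.

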